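# Offer an end cap up over the tie rods of a pneumatic cylinder

### The job

Lift the square end cap out of the clear tub, carry it across the bench to the open cylinder in the assembly stand, and hold it level about 10 mm above the ends of the four tie rods, its four holes in line with the rods and its air fitting on the same side as the fitting at the foot of the cylinder, so that the fit can be checked by eye before it is lowered. Let nothing touch the cylinder or its stand, and do not disturb the tub or the other things on the bench. Finish there, still holding the cap in the air.

Things in the scene. Friction and masses are not known exactly. Their poses are not given: they have to be found in the camera images.
- end_cap: Bare aluminium cylinder end cap, 0.2 kg, lying flat in the tub. Origin: centre of its lowest face, z up. z 0 to 5 mm: round spigot, 39 mm diameter; z 5 to 33 mm: square body 54 x 54 mm, sides along x and y, with four upright 7 mm through holes at x, y = +-18.5 mm. The air fitting sticks out of the +x side, so grip the two y sides (54 mm apart, over 27 mm free beside each).
- cap_underside (a point): Centre of the square body's underside (end_cap z = 5 mm), the plane in which the four holes open downwards; axes as end_cap.
- cap_fitting (a point): Outer end of the cap's straight push-in air fitting (13 mm thick, 20 mm long), at end_cap x = 47, y = 0, z = 19 mm. In the tub it points away from the robot, within 0.75 rad of straight ahead.
- stand: Fixed assembly stand; origin on the bench under the cylinder's axis, z up. Foot 140 mm square; aluminium pot of radius 54 mm up to z = 60 mm; jaws up to z = 86 mm; clamping spindle out to y = -100 mm at z = 73 mm. In the jaws stands the open cylinder: lower cap 54 x 54 mm up to z = 90 mm, barrel 43 mm in diameter up to z = 150 mm, four 6 mm tie rods at x, y = +-18.5 mm up to z = 188 mm.
- rod_ends (a point): Point on the cylinder's axis level with the ends of the four tie rods (stand z = 188 mm); axes as stand.
- lower_fitting (a point): Outer end of the air fitting at the foot of the cylinder, at stand x = 47, y = 0, z = 76 mm. It points away from the robot, within 0.6 rad of straight ahead.
- tub: Clear plastic open tub, loose on the bench, 164 (x) x 244 (y) mm outside, 50 mm high, walls and floor 3 mm; origin: centre of its underside. The cap lies in its -y half, a round piston and a steel fork in its +y half. Tub and stand are one on the left, one on the right, either way round.
- valve_terminal: Valve terminal (row of six slim valves on an aluminium base), loose on the bench between the tub and the stand, in the way of a low carry: 202 mm along x, y from -41 to +33 mm, 106 mm high; origin: centre of its underside. Leave it alone.
- spanner: Open-ended spanner, 210 mm, lying beyond the work area. Leave it alone.
- spare_barrel: Spare barrel tube 43 mm in diameter, 100 mm high, standing beyond the work area. Leave it alone.
- spray_can: Spray can 53 mm in diameter, 176 mm high, standing beyond the work area. Leave it alone.
- caliper: Caliper 200 mm long, lying beyond the work area. Leave it alone.
- nut_dish: Dish of nuts, 84 mm in diameter, 16 mm high, beyond the work area. Leave it alone.
- piston: Aluminium piston disc 39 mm in diameter, 18 mm high, lying in the tub. Leave it there.
- clevis: Steel rod fork about 55 mm long, 21 mm high, lying in the tub. Leave it there.
Not all that is in view belongs to the job. What is shaped like the end_cap but pink or purple is not meant.

How it is judged (in metres and radians):
On the way:
1. the cap is lifted clear of the tub in the gripper (height (world z) of end_cap above 0.07 m and contact force between end_cap and the fingers above 1 N and contact force between end_cap and tub below 0.1 N), for 0.2 s.
At the end, for the whole second after the job is handed in: Cap still in the gripper, underside 3 to 20 mm above the rod ends, centre within 4 mm of the cylinder's axis, sides within 0.09 rad of the cylinder's, fitting on the side of the lower one, tilt under 0.08 rad, nothing touching stand or cylinder, tub within 30 mm of its start (horizontal distance between cap_underside and rod_ends below 0.004 m and z of cap_underside in the frame of rod_ends between 0.003 and 0.02 m and angle between the x axis of end_cap and the x axis of stand, either way round below 0.09 rad and x of cap_fitting in the frame of rod_ends above 0.03 m and angle between end_cap's own z axis and vertical below 0.08 rad and contact force between end_cap and the fingers above 1 N and contact force between stand and anything else below 0.1 N and linear speed of end_cap below 0.01 m/s and distance of tub from where it was at the start of the episode below 0.03 m); the arm keeps its last pose, push and grip.
It fails at once if the cylinder or its stand is touched (more than 1 N) (contact force between stand and anything else above 1 N).
It fails at once if the valve terminal or another thing on the bench is moved more than 15 mm (distance of any of valve_terminal, spanner, spare_barrel, spray_can, caliper, nut_dish from where it was at the start of the episode above 0.015 m).
It fails at once if the tub is moved more than 30 mm (distance of tub from where it was at the start of the episode above 0.03 m).
It fails at once if the piston or the fork leaves the tub (height (world z) of any of piston, clevis above 0.05 m).
It also fails if it takes over 42 s, if anything falls off the work surface, if the arm or the gripper's body presses on something with over 40 N, if the wrist force passes 120 N, or if a joint passes its speed limit or range.

### The arm

A 6-joint arm with a two-finger parallel gripper is mounted at the origin on the work surface. World frame = base frame: x ahead of the robot, y to its left, z up, the work surface at z = 0. Lengths are in mm, angles in rad, forces in N, time in s.
With the tool pointing down it reaches from about 250 to 775 mm from the base axis. Payload 8.9 kg.
Tool frame: the origin (TCP) lies on the centre line of the jaws, within the pads' length; the fingertips stand 17 mm ahead of it and the grasp point (between the pads) lies 2 mm behind it; x points along the fingers, y is the direction in which the jaws open and shut, and the axes are right-handed (so a half turn about x gives the same grasp; the last joint's range is limited). The gripper opens to 85 mm and grips with 20 to 120 N. Pads are 22 mm wide; open, the fingers measure 114 mm over their backs; the gripper's body (76 mm by 85 mm) begins 54 mm behind the grasp point. The pads swing forward as they close: fully open they stand 13 mm farther back than shut.
Start: joints at [-1.297, 0.291, -0.153, 1.127, 0, 1.431], TCP at [210.619, -480.899, 248.305] pointing down, gripper open.
Joint ranges: [-2.52, 2.52], [-0.91, 1.74], [-1.3, 1.37], [-1.96, 2.02], [-1.52, 1.47], [-3.14, 3.14]. Speed limits (rad/s): [2.22, 2.22, 2.79, 3.14, 3.14, 3.14].

### API

Orientations are given as a unit quaternion [w, x, y, z].
In Python, from cell import ctrl gives the robot as it stands.
- The arm moves only by the tool arm_command, never from a script. Its argument "increments" is text: rows parted by semicolons, each of 7 numbers parted by spaces: the shift along the world's x, y, z in m, then the turn, a rotation vector about the world's x, y, z in rad, then the opening, from 0 (shut) to 1 (fully open). A call has 1 to 20 rows; each row shifts and turns the pose as measured when the row begins; what a row does not reach is not made up. A row lasts 1/12 s, in which the tool goes at most 41.7 mm and 7.16 degrees, less where a joint would pass 70% of its speed; a pose out of reach is approached as far as the arm can. A call with a gripper value outside its range is refused whole. The fingers move at their own pace and stop on an object; "squeeze" is the grip in N (left out, the last holds). Time passes only in rows, so rows that do not move let the fingers close. It gives the time, the measured TCP pose, the force and the opening at its end, in the units of the state.
- ctrl.read_state(): the state, without advancing time (a new reading comes with each control period).
- ctrl.snapshot(name): name is "side" or "top" or "wrist"; returns a dict with "color" (400x640x3 uint8, red, green, blue), "depth" (400x640 float32, mm along the optical axis (not along the pixel's ray), 0 where there is no reading), "mtx" (3x3 intrinsics, pixels), "k1" (the pictures are not rectified: a ray, as slopes to the right and down, at radius r is drawn at 1 + k1 r^2 times it, then the intrinsics apply), "R" (3x3) and "t" (3): a world point X has camera coordinates R X + t. Camera axes: x right, y down, z forward; pixel columns grow to the right and rows downward; lengths in mm; the calibration is good to about 2 mm. A picture is of the moment at which its call begins.
- ctrl.hand_in(): hands the job in, once; it reports no verdict.
Trained networks look in the newest picture that a camera, given by its name, has taken for a name from the list of things; names that differ only in an ending like _2 or _b are one class to them, and where a whole thing is asked for, a point or a joint stands for the part that bears it (a point fixed in the world has none). Each returns a list of dicts, best first, with "score" (0 to 1); they miss things now and then, are a little off and sometimes report something else, mostly with a low value. They report only what shows in the picture. A call takes as long as a camera call. They do not tell look-alikes from the thing itself.
- ctrl.trace(name, camera): "pixels" (400x640 bool, what is visible of it) and "rect" ([centre column, centre row, width, height] in pixels, round what is visible of it).
- ctrl.spot_point(name, camera): "xy" ([column, row] in pixels: a listed point, or the origin of a listed thing).
The state is a dict: "t": time; "joints": joint angles; "qvel": joint speeds; "joint_efforts": joint torques, N m; "eef_pos": TCP position; "ee_rot": TCP orientation; "wrist_force": force on the tool from outside, world axes, zero at the start; "torque": the same for the moment, N m; "width": finger opening in mm.
Only numpy, scipy, OpenCV 4.12 (cv2) and the standard library are available. Lean on these libraries where they do the work, as an engineer would, in place of code of your own. Each camera call takes 0.05 s, during which the arm holds its last target.

## Working session

There is one attempt and no reset: what is moved stays moved. The work goes in short steps, Python scripts to look and compute and a tool call to move; the robot and the scene stay as the last step left them, time stands still between calls to the robot, and variables do not carry over. Pictures are saved under pics/ and viewed, and the job is handed in when it is done.

Besides the shell and the picture viewer there is one more tool, called by a JSON object that holds its "name" and its "arguments", one argument or row to a line. arm_command: Moves the arm, as the interface text tells. Its arguments: {"type":"object","properties":{"increments":{"type":"string"},"squeeze":{"type":"number"}},"required":["increments"]}

```bash
mkdir -p pics; ls; cat > h.py <<'E'
import numpy as np, cv2
from cell import ctrl
def save(im,name): cv2.imwrite('pics/'+name+'.png', im[:,:,::-1])
def ray(s,px):
    K=s['mtx']; d=np.array([(px[0]-K[0,2])/K[0,0],(px[1]-K[1,2])/K[1,1]])
    u=d.copy()
    for _ in range(30): u=d/(1+s['k1']*(u@u))
    return np.array([u[0],u[1],1.])
def plane(s,px,z):
    R=np.array(s['R']);t=np.array(s['t']);c=-R.T@t;d=R.T@ray(s,px);return c+d*(z-c[2])/d[2]
def tri(obs):
    A=np.zeros((3,3));b=np.zeros(3);L=[]
    for s,p in obs:
        R=np.array(s['R']);c=-R.T@np.array(s['t']);d=R.T@ray(s,p);d/=np.linalg.norm(d)
        P=np.eye(3)-np.outer(d,d);A+=P;b+=P@c;L.append((P,c))
    x=np.linalg.solve(A,b);return x,[round(float(np.linalg.norm(P@(x-c))),1) for P,c in L]
def proj(s,X):
    p=np.array(s['R'])@np.array(X,float)+np.array(s['t']);u=p[:2]/p[2];u=u*(1+s['k1']*(u@u));K=s['mtx'];return np.array([K[0,0]*u[0]+K[0,2],K[1,1]*u[1]+K[1,2]])
def cloud(s,mask=None):
    K=s['mtx'];D=s['depth'];v,u=np.nonzero((D>0)&(mask if mask is not None else True))
    pts=np.stack([u,v],1).astype(np.float64).reshape(-1,1,2)
    un=cv2.undistortPoints(pts,np.array(K,float),np.array([s['k1'],0,0,0,0.])).reshape(-1,2)
    z=D[v,u];P=np.stack([un[:,0]*z,un[:,1]*z,z],1)
    return (P-np.array(s['t']))@np.array(s['R'])
E
python3 - <<'E'
from h import *
import pickle
S={}
for c in ['side','top','wrist']:
    s=ctrl.snapshot(c);S[c]=s;save(s['color'],c+'0')
    print(c,s['mtx'].tolist() if hasattr(s['mtx'],'tolist') else s['mtx'],s['k1'],'cam',(-np.array(s['R']).T@np.array(s['t'])).round())
for c in ['side','top']:
    for n in ['end_cap','cap_underside','cap_fitting','rod_ends','lower_fitting','tub','stand','valve_terminal']:
        print(c,n,[(round(d['score'],2),np.round(d['xy'],1).tolist()) for d in ctrl.spot_point(n,c)])
    print(c,'trace',[(round(d['score'],2),np.round(d['rect'],1).tolist()) for d in ctrl.trace('end_cap',c)])
print(ctrl.read_state())
pickle.dump(S,open('S0.pkl','wb'))
E
```

```text
pics
side [[392.0757879968905, 0.0, 318.81092641107915], [0.0, 392.0757879968905, 200.3275426920511], [0.0, 0.0, 1.0]] -0.04347279227424636 cam [166. 659. 801.]
top [[496.6847866720771, 0.0, 313.5583534579665], [0.0, 496.6847866720771, 199.51737023428362], [0.0, 0.0, 1.0]] -0.05426060736157204 cam [ 240.   68. 1486.]
wrist [[290.1591611674843, 0.0, 314.17037892404966], [0.0, 290.1591611674843, 203.32000700848766], [0.0, 0.0, 1.0]] -0.011183483289170133 cam [ 284. -448.  373.]
side end_cap [(0.98, [300.8, 275.8]), (0.98, [343.3, 357.1]), (0.86, [270.5, 380.8]), (0.33, [278.8, 276.9])]
side cap_underside [(0.87, [340.4, 363.6]), (0.65, [271.7, 385.8]), (0.62, [303.1, 274.4]), (0.23, [294.9, 326.2])]
side cap_fitting [(0.87, [275.4, 275.6]), (0.55, [359.7, 375.9])]
side rod_ends [(0.59, [398.4, 128.3]), (0.34, [275.1, 273.0])]
side lower_fitting [(0.84, [374.4, 160.5])]
side tub [(0.96, [292.8, 288.7])]
side stand [(0.94, [389.2, 181.3]), (0.37, [226.3, 238.2])]
side valve_terminal [(0.75, [333.2, 225.6]), (0.29, [263.5, 318.7])]
side trace [(0.89, [270.4, 379.2, 39.9, 38.9]), (0.86, [3
[... 680 characters left out ...]
.0]), (0.66, [228.8, 278.2, 29.1, 29.6])]
{'t': 1.05, 'joints': array([-1.29729062e+00,  2.90683865e-01, -1.53400672e-01,  1.12671647e+00,
       -1.14192451e-05,  1.43146739e+00]), 'qvel': array([ 0.0019721 ,  0.00049133, -0.00065882,  0.0010657 ,  0.00046625,
        0.00089892]), 'joint_efforts': array([-1.23792715e-04, -5.37031531e+01,  3.31642950e+01,  1.62465120e-03,
       -1.93928699e-04,  1.53604378e-05]), 'eef_pos': array([ 210.61801474, -480.89132246,  248.31324274]), 'ee_rot': array([-0.14492341, -0.69209181, -0.14492616,  0.69210009]), 'wrist_force': array([0.31625827, 0.43500301, 0.1513325 ]), 'torque': array([-0.01924398, -0.00521791, -0.01264718]), 'width': 85.42879502730177}
```

```bash
python3 - <<'E'
import pickle,cv2,numpy as np
S=pickle.load(open('S0.pkl','rb'))
t=cv2.resize(S['top']['color'][100:330,140:500],(800,511),interpolation=cv2.INTER_CUBIC);cv2.imwrite('pics/topz.png',t[:,:,::-1])
t=cv2.resize(S['side']['color'][90:400,180:480],(580,600),interpolation=cv2.INTER_CUBIC);cv2.imwrite('pics/sidez.png',t[:,:,::-1])
E
```

```text
(no output)
```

View pics/topz.png

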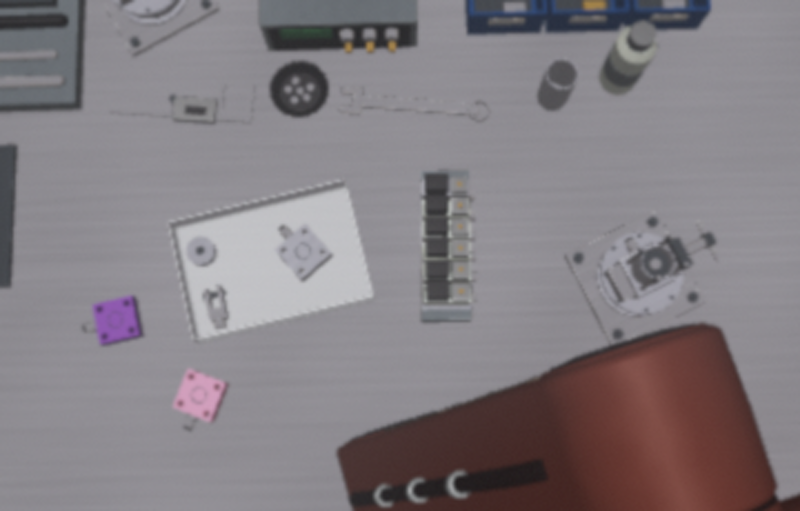

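View pics/sidez.png

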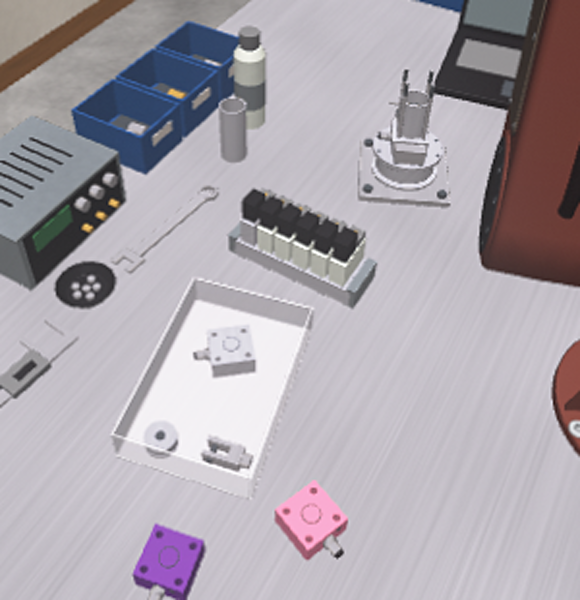

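View pics/top0.png

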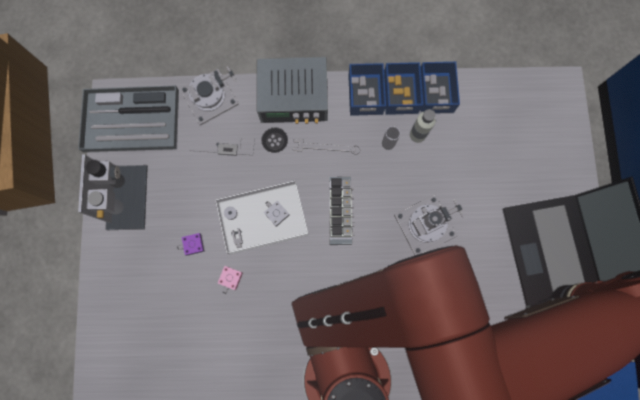

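View pics/wrist0.png

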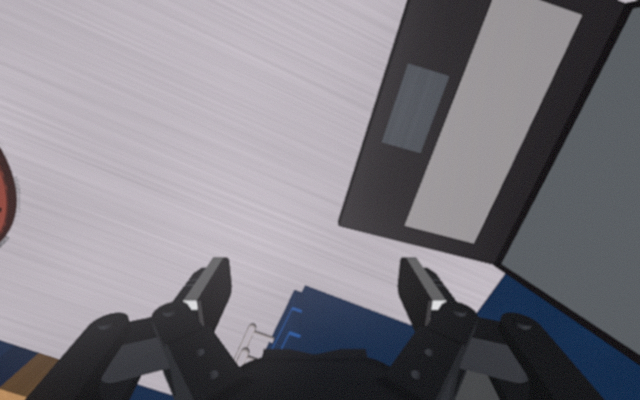

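```bash
python3 - <<'E'
from h import *
import pickle
S=pickle.load(open('S0.pkl','rb'));T=S['top'];D=S['side']
print('cap top center z36',plane(T,(276.5,213),36),plane(D,(300,268),36), tri([(T,(276.5,213)),(D,(300,268))]))
print('fit',tri([(T,(265.8,201.6)),(D,(275.4,275.6))]), plane(T,(265.8,201.6),22))
print('rod_ends',tri([(T,(439.1,215.7)),(D,(398.4,128.3))]))
print('lowfit',tri([(T,(424.3,206.9)),(D,(374.4,160.5))]))
print('stand',tri([(T,(423.7,222.8)),(D,(389.2,181.3))]),plane(T,(423.7,222.8),0))
print('valve',plane(T,(341.9,214.3),0)); print('tub',plane(T,(262.5,218.5),0))
# depth of cap
C=cloud(T);m=(abs(C[:,0]-500)<120)&(abs(C[:,1])<700)
W=S['wrist'];R=np.array(W['R']);print(R.round(3))
E
```

```text
cap top center z36 [482.91958426 194.03830582  36.        ] [482.96349795 195.81813982  36.        ] (array([483.60828153, 194.34840917,  33.68568406]), [0.3, 0.3])
fit (array([527.03032699, 229.98279727,  12.54286987]), [4.6, 4.6]) [520.85753009 227.10721813  22.        ]
rod_ends (array([ 437.2817431 , -247.67831516,  194.06326173]), [0.2, 0.2])
lowfit (array([ 487.08394412, -236.834656  ,   66.68509247]), [3.2, 3.2])
stand (array([ 442.26168202, -248.32409451,   -2.27306327]), [5.0, 5.0]) [ 446.83954555 -246.89344325    0.        ]
valve [479.60101539  -1.00731985   0.        ]
tub [473.20282364 239.86720898   0.        ]
[[ 0.401 -0.916 -0.001]
 [-0.872 -0.382  0.307]
 [-0.281 -0.122 -0.952]]
```

{"name": "arm_command", "arguments": {
  "increments": "0.018 0.018 0.03 0 0 0 1;0.025 0.025 0.03 0 0 0 1;0.025 0.025 0.03 0 0 0 1;0.028 0.025 0.01 0 0 0 1;0.028 0.025 0 0 0 0 1;0.028 0.025 0 0 0 0 1;0.028 0.025 0 0 0 0 1;0.02 0.02 0 0 0 0 1;0 0 0 0 0 0 1;0 0 0 0 0 0 1"
}}

```text
t: 1.88
eef_pos: [414.5, -286.1, 349.9]
ee_rot: [0.144, 0.694, 0.143, -0.691]
wrist_force: [0.5, -0.2, 0.7]
width: 85.5
```

```bash
python3 - <<'E'
from h import *
import pickle
s=ctrl.snapshot('wrist');pickle.dump(s,open('w1.pkl','wb'));save(s['color'],'w1')
for n in ['rod_ends','lower_fitting','stand']:
    print(n,[(round(d['score'],2),np.round(d['xy'],1).tolist()) for d in ctrl.spot_point(n,'wrist')])
E
```

```text
rod_ends [(0.88, [290.7, 153.8])]
lower_fitting [(0.83, [293.8, 101.6])]
stand [(0.89, [298.6, 133.4])]
```

View pics/w1.png

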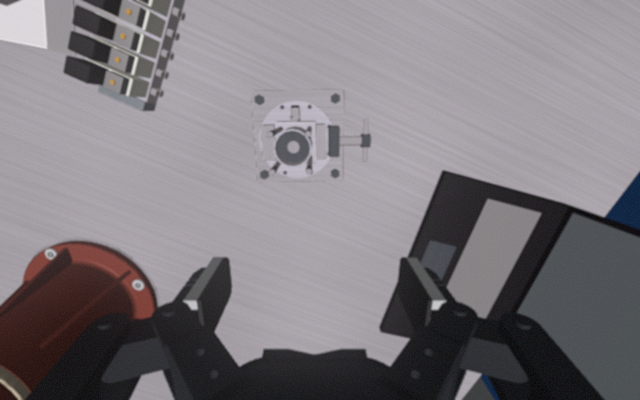

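{"name": "arm_command", "arguments": {
  "increments": "0.015 0.03 0 0 0 0 1;0.015 0.03 0 0 0 0 1;0 0.025 0 0 0 0 1;0 0 0 0 0 0 1;0 0 0 0 0 0 1"
}}

```text
t: 2.5
eef_pos: [440.7, -206.1, 349.1]
ee_rot: [0.138, 0.694, 0.137, -0.693]
wrist_force: [0.7, 0.4, -0.2]
width: 85.6
```

```bash
python3 - <<'E'
from h import *
import pickle
s=ctrl.snapshot('wrist');pickle.dump(s,open('w2.pkl','wb'));save(s['color'],'w2')
for n in ['rod_ends','lower_fitting','stand']:
    print(n,[(round(d['score'],2),np.round(d['xy'],1).tolist()) for d in ctrl.spot_point(n,'wrist')])
E
```

```text
rod_ends [(0.78, [352.2, 208.0])]
lower_fitting [(0.84, [340.4, 148.0])]
stand [(0.65, [334.7, 170.9])]
```

View pics/w2.png

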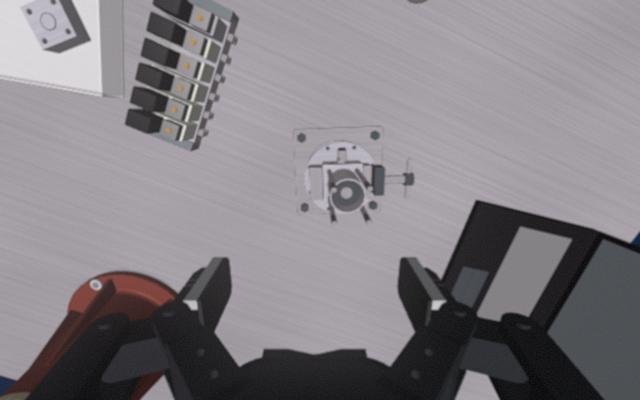

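```bash
python3 - <<'E'
from h import *
import pickle
a=pickle.load(open('w1.pkl','rb'));b=pickle.load(open('w2.pkl','rb'))
for p,q in [((290.7,153.8),(352.2,208)),((293.8,101.6),(340.4,148)),((298.6,133.4),(334.7,170.9))]:
    x,r=tri([(a,p),(b,q)]);print(x.round(1),r)
c=[cv2.resize(a['color'][80:190,240:380],(560,440)*1,interpolation=cv2.INTER_CUBIC),cv2.resize(b['color'][115:225,285:425],(560,440),interpolation=cv2.INTER_CUBIC)]
c=[cv2.resize(a['color'][80:190,240:350],(400,400),interpolation=cv2.INTER_CUBIC),cv2.resize(b['color'][120:230,285:395],(400,400),interpolation=cv2.INTER_CUBIC)]
save(np.hstack(c),'w12')
E
```

```text
[ 441.4 -249.   189.7] [0.7, 0.7]
[ 486.5 -225.9   91. ] [1.9, 1.9]
[ 444.2 -244.1    7.5] [3.7, 3.7]
```

View pics/w12.png

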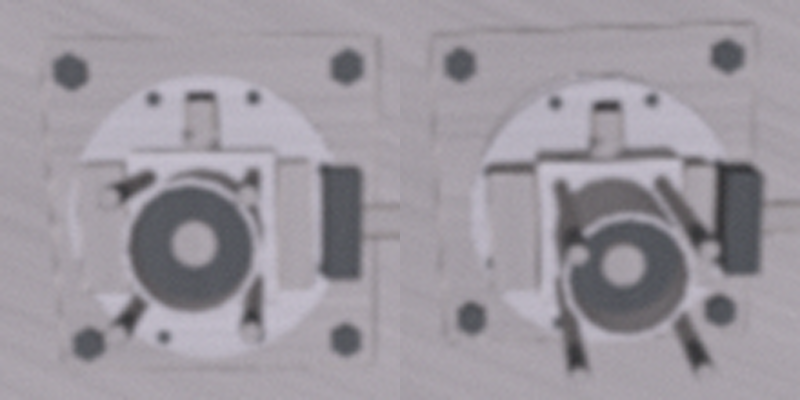

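```bash
python3 - <<'E'
from h import *
import pickle
a=pickle.load(open('w1.pkl','rb'));b=pickle.load(open('w2.pkl','rb'))
f=110/400
def A(p):return (240+(p[0]+.5)*f-.5,80+(p[1]+.5)*f-.5)
def B(p):return (285+(p[0]+.5)*f-.5,120+(p[1]+.5)*f-.5)
def go(P,Q,z):
    X=[]
    for p,q in zip(P,Q):
        x,r=tri([(a,A(p)),(b,B(q))]);X.append(x);print(x.round(1),r)
    X=np.array(X);print('mean',X.mean(0).round(1))
    for s,F,PP in((a,A,P),(b,B,Q)):
        Y=np.array([plane(s,F(p),z) for p in PP]);print('plane mean',Y.mean(0).round(1),'sides',[np.linalg.norm(Y[i]-Y[i-1]).round(1) for i in range(4)])
        # order TL,TR,BR,BL : +x=up ; +y=left
        v=(Y[0]-Y[3])+(Y[1]-Y[2]);w=(Y[0]-Y[1])+(Y[3]-Y[2]);print('yaw',np.arctan2(v[1],v[0]),np.arctan2(-w[0],w[1]))
go([(71,72),(347,66),(346,339),(89,344)],[(60,64),(328,55),(320,310),(71,318)],15)
go([(108,197),(246,192),(252,333),(118,333)],[(178,254),(308,250),(302,368),(178,368)],188)
E
```

```text
[ 470.5 -172.2   13.4] [0.1, 0.1]
[ 517.7 -275.7   17.3] [0.0, 0.0]
[ 414.  -322.7   16.6] [0.2, 0.2]
[ 366.4 -219.1   14.7] [0.2, 0.2]
mean [ 442.2 -247.4   15.5]
plane mean [ 442.3 -247.6   15. ] sides [np.float64(114.0), np.float64(113.7), np.float64(114.1), np.float64(114.1)]
yaw 0.4240907803786836 0.4282155779337193
plane mean [ 442.  -247.6   15. ] sides [np.float64(114.3), np.float64(114.3), np.float64(114.3), np.float64(114.3)]
yaw 0.42277910083882236 0.4251370056598095
[ 451.5 -223.1  189.2] [0.1, 0.1]
[ 467.  -256.   190.3] [0.4, 0.4]
[ 431.3 -273.   180.1] [0.1, 0.1]
[ 417.1 -238.3  181.3] [0.5, 0.5]
mean [ 441.7 -247.6  185.2]
plane mean [ 442.5 -247.5  188. ] sides [np.float64(36.7), np.float64(36.7), np.float64(38.0), np.float64(37.0)]
yaw 0.4413672180485281 0.4255160869131862
plane mean [ 442.7 -246.8  188. ] sides [np.float64(34.3), np.float64(36.5), np.float64(35.5), np.float64(36.1)]
yaw 0.4063974306167984 0.4073753434818355
```

{"name": "arm_command", "arguments": {
  "increments": "0.002 0.032 0 0 0 0.03 1;0.002 0.036 0 0 0 0.03 1;0.003 0.036 0 0 0 0.03 1;0.003 0.036 0 0 0 0.03 1;0.003 0.036 0 0 0 0.03 1;0.003 0.036 0 0 0 0.03 1;0.003 0.036 0 0 0 0.03 1;0.003 0.034 -0.015 0 0 0.03 1;0.003 0.03 -0.03 0 0 0.03 1;0.003 0.025 -0.03 0 0 0.03 1;0.002 0.015 -0.03 0 0 0.02 1;0 0 -0.02 0 0 0 1;0 0 0 0 0 0 1;0 0 0 0 0 0 1"
}}

```text
t: 3.87
eef_pos: [473.0, 147.7, 219.6]
ee_rot: [0.245, 0.667, 0.242, -0.661]
wrist_force: [-0.3, -0.7, 0.8]
width: 85.7
```

```bash
cat > cap.py <<'E'
from h import *
import pickle,sys
n=sys.argv[1]
st=ctrl.read_state();print(st['eef_pos'].round(1),st['ee_rot'].round(4),st['joints'].round(2))
s=ctrl.snapshot('wrist');pickle.dump(s,open(n+'.pkl','wb'));save(s['color'],n)
for m in ['end_cap','cap_underside','cap_fitting']:
    print(m,[(round(d['score'],2),np.round(d['xy'],1).tolist()) for d in ctrl.spot_point(m,'wrist')])
E
python3 cap.py w3
```

```text
[473.  147.7 219.6] [ 0.2454  0.6666  0.2421 -0.6609] [ 0.16  0.25 -0.29  1.02 -0.    2.59]
end_cap [(0.85, [57.5, 54.8]), (0.59, [106.0, 189.6]), (0.19, [610.7, 196.5])]
cap_underside [(0.85, [55.7, 57.7]), (0.84, [291.0, 147.8]), (0.75, [103.4, 190.8])]
cap_fitting [(0.89, [63.1, 213.4]), (0.73, [281.5, 101.3])]
```

View pics/w3.png

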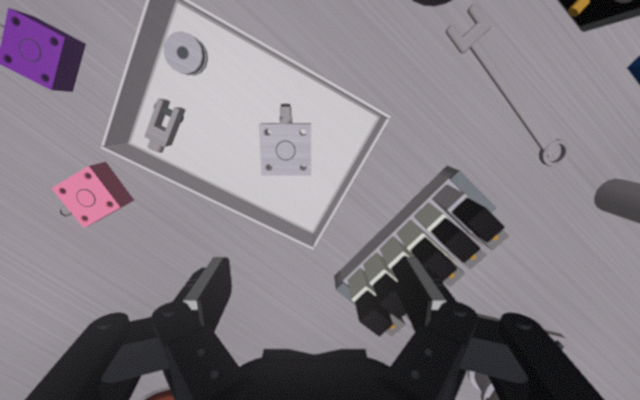

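{"name": "arm_command", "arguments": {
  "increments": "-0.005 0.03 -0.01 0 0 0 1;-0.01 0.03 -0.01 0 0 0 1;-0.01 0.01 -0.01 0 0 0 1;0 0 0 0 0 0 1;0 0 0 0 0 0 1"
}}

```text
t: 4.48
eef_pos: [454.4, 217.5, 197.5]
ee_rot: [0.243, 0.674, 0.238, -0.656]
wrist_force: [-0.2, -0.0, -0.1]
width: 85.6
```

```bash
python3 cap.py w4; python3 - <<'E'
from h import *
import pickle
a=pickle.load(open('w3.pkl','rb'))['color'];b=pickle.load(open('w4.pkl','rb'))['color']
X=cv2.matchTemplate
save(np.hstack([cv2.resize(a[95:185,240:330],(400,400),interpolation=cv2.INTER_CUBIC)]),'w3z')
E
```

```text
[454.4 217.5 197.5] [ 0.2433  0.6736  0.2382 -0.656 ] [ 0.31  0.27 -0.32  0.95 -0.01  2.75]
end_cap [(0.82, [344.6, 178.4]), (0.68, [151.1, 223.1]), (0.64, [107.0, 85.3])]
cap_underside [(0.97, [345.9, 179.9]), (0.9, [148.4, 228.6]), (0.59, [106.1, 92.1])]
cap_fitting [(0.9, [46.9, 61.8]), (0.85, [109.2, 250.7]), (0.64, [344.0, 137.8])]
```

View pics/w4.png

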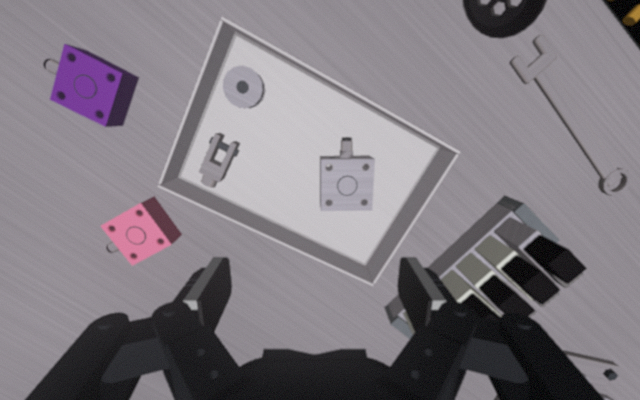

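View pics/w3z.png

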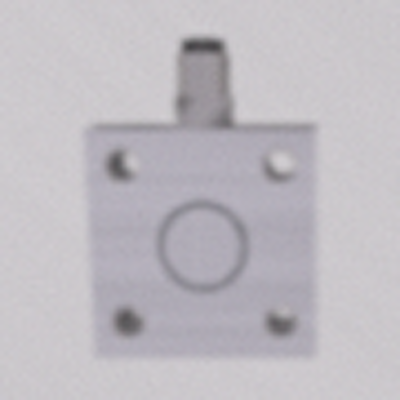

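```bash
python3 - <<'E'
from h import *
import pickle
b=pickle.load(open('w4.pkl','rb'))['color']
save(cv2.resize(b[130:220,302:392],(400,400),interpolation=cv2.INTER_CUBIC),'w4z')
E
```

```text
(no output)
```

View pics/w4z.png

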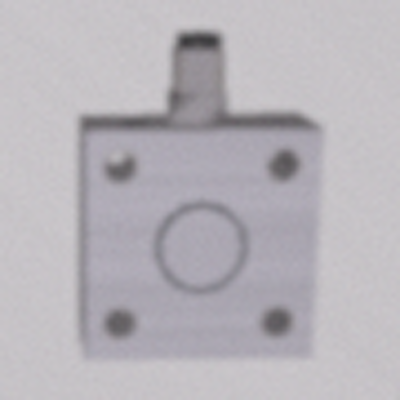

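```bash
python3 - <<'E'
from h import *
import pickle
from scipy.spatial.transform import Rotation as Ro
a=pickle.load(open('w3.pkl','rb'));b=pickle.load(open('w4.pkl','rb'))
f=90/400
A=lambda p:(240+(p[0]+.5)*f-.5,95+(p[1]+.5)*f-.5)
B=lambda p:(302+(p[0]+.5)*f-.5,130+(p[1]+.5)*f-.5)
P=[(122,164),(280,164),(281,321),(128,321)];Q=[(120,166),(284,165),(277,321),(120,323)]
X=[]
for p,q in zip(P,Q):
    x,r=tri([(a,A(p)),(b,B(q))]);X.append(x);print(x.round(1),r)
print('mean',np.mean(X,0)); print('circ',tri([(a,A((203,247))),(b,B((201,249)))]))
for s,F,PP in((a,A,P),(b,B,Q)):
    Y=np.array([plane(s,F(p),36) for p in PP]);print('mean',Y.mean(0).round(1),[np.linalg.norm(Y[i]-Y[i-1]).round(1) for i in range(4)])
    v=(Y[0]-Y[3])+(Y[1]-Y[2]);w=(Y[0]-Y[1])+(Y[3]-Y[2]);print('yaw',np.arctan2(v[1],v[0]),np.arctan2(-w[0],w[1]))
q=ctrl.read_state()['ee_rot'];M=Ro.from_quat(np.roll(q,-1)).as_matrix();print(M.round(3))
E
```

```text
[487.9 222.8  34.1] [0.1, 0.1]
[512.  194.5  35.2] [0.1, 0.1]
[483.6 170.6  35. ] [0.0, 0.0]
[459.9 199.   35.9] [0.1, 0.1]
mean [485.85526232 196.7364059   35.08245499]
circ (array([485.38619953, 196.22184236,  35.97140738]), [0.1, 0.1])
mean [486.  196.7  36. ] [np.float64(37.0), np.float64(36.9), np.float64(37.0), np.float64(37.0)]
yaw 0.6969860727515209 0.7027859753877159
mean [485.9 196.9  36. ] [np.float64(36.9), np.float64(37.1), np.float64(36.7), np.float64(36.8)]
yaw 0.70492983265742 0.7011663044111615
[[ 0.025  0.639 -0.769]
 [ 0.001 -0.769 -0.639]
 [-1.     0.015 -0.02 ]]
```

{"name": "arm_command", "arguments": {
  "increments": "0.015 -0.01 -0.02 0 0.012 0.005 0.85;0.016 -0.01 -0.025 0 0.012 0.004 0.85;0 0 -0.035 0 0 0 0.85;0 0 -0.03 0 0 0 0.85;0 0 0 0 0 0 0.85;0 0 0 0 0 0 0.85"
}}

```text
t: 5.18
eef_pos: [493.1, 192.3, 88.7]
ee_rot: [0.241, 0.669, 0.241, -0.66]
wrist_force: [1.1, 0.0, 0.6]
width: 72.6
```

```bash
cat > st.py <<'E'
from h import *
from scipy.spatial.transform import Rotation as Ro
s=ctrl.read_state();M=Ro.from_quat(np.roll(s['ee_rot'],-1)).as_matrix()
print('t',s['t'],s['eef_pos'].round(2),'x',M[:,0].round(4),'yaw',np.arctan2(M[0,1],-M[1,1]).round(4),'y_z',M[2,1].round(4),'F',s['wrist_force'].round(2),'w',s['width'],'q',s['joints'].round(2))
print('tilt fix rotvec x,y:',(M[1,0]*-1*-1).round(4)*1, 'use wx=',round(-M[1,0],4),'wy=',round(M[0,0],4))
E
python3 st.py
```

```text
t 5.1833 [493.14 192.35  88.74] x [ 0.0112  0.0039 -0.9999] yaw 0.6966 y_z 0.0042 F [1.15 0.04 0.58] w 72.63387584431324 q [ 0.23  0.44 -0.4   0.73  0.    2.68]
tilt fix rotvec x,y: 0.0039 use wx= -0.0039 wy= 0.0112
```

{"name": "arm_command", "arguments": {
  "increments": "-0.007 0.0045 -0.01 -0.004 0.011 0.005 0.85;0 0 -0.015 0 0 0 0.85;0 0 -0.01 0 0 0 0.85;0 0 0 0 0 0 0.85;0 0 0 0 0 0 0.85"
}}

```text
t: 5.6
eef_pos: [488.6, 198.2, 58.1]
ee_rot: [0.243, 0.666, 0.243, -0.662]
wrist_force: [-0.2, 0.6, -0.0]
width: 72.6
```

```bash
python3 st.py; python3 cap.py w5
```

```text
t 5.6 [488.57 198.2   58.1 ] x [ 0.0056  0.0013 -1.    ] yaw 0.7017 y_z 0.0026 F [-0.21  0.57 -0.03] w 72.59792544948779 q [ 0.25  0.48 -0.43  0.66 -0.    2.69]
tilt fix rotvec x,y: 0.0013 use wx= -0.0013 wy= 0.0056
[488.6 198.2  58.1] [ 0.2433  0.666   0.2428 -0.662 ] [ 0.25  0.48 -0.43  0.66 -0.    2.69]
end_cap [(0.77, [313.3, 238.8]), (0.77, [11.2, 305.4])]
cap_underside [(0.88, [313.0, 245.0]), (0.8, [7.0, 304.7])]
cap_fitting [(0.88, [309.7, 176.2])]
```

View pics/w5.png

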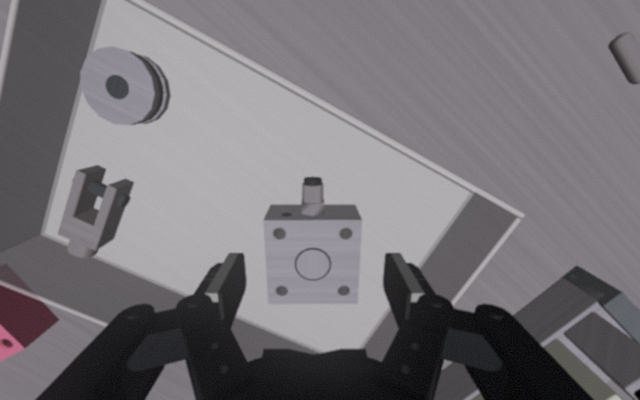

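{"name": "arm_command", "arguments": {
  "increments": "-0.002 -0.001 -0.015 -0.001 0.005 0 0.85;-0.001 0 -0.012 0 0 0 0.85;0 0 -0.006 0 0 0 0.85;0 0 0 0 0 0 0.85"
}}

```text
t: 6.13
eef_pos: [487.9, 197.6, 26.9]
ee_rot: [0.243, 0.666, 0.243, -0.662]
wrist_force: [-0.6, 0.3, -0.5]
width: 72.5
```

```bash
python3 st.py
```

```text
t 6.1333 [487.86 197.6   26.87] x [ 0.006   0.0015 -1.    ] yaw 0.7015 y_z 0.0027 F [-0.58  0.27 -0.49] w 72.51209186265267 q [ 0.25  0.52 -0.46  0.59  0.    2.69]
tilt fix rotvec x,y: 0.0015 use wx= -0.0015 wy= 0.006
```

{"name": "arm_command", "arguments": {
  "increments": "-0.001 0 -0.004 0 0.005 0 0.85;0 0 0 0 0 0 0.85;0 0 0 0 0 0 0.4;0 0 0 0 0 0 0.4;0 0 0 0 0 0 0.4;0 0 0 0 0 0 0.4;0 0 0 0 0 0 0.4;0 0 0 0 0 0 0.4",
  "squeeze": 60
}}

```text
t: 6.8
eef_pos: [488.2, 198.0, 25.0]
ee_rot: [0.243, 0.665, 0.243, -0.663]
wrist_force: [0.5, 0.2, -1.4]
width: 52.9
```

```bash
python3 st.py
```

```text
t 6.8 [488.16 197.99  24.99] x [ 0.0029  0.0023 -1.    ] yaw 0.7015 y_z 0.0001 F [ 0.53  0.23 -1.38] w 52.90806517936253 q [ 0.25  0.53 -0.46  0.59  0.    2.69]
tilt fix rotvec x,y: 0.0023 use wx= -0.0023 wy= 0.0029
```

{"name": "arm_command", "arguments": {
  "increments": "0 0 0.01 0 0 0 0;0 0 0.02 0 0 0 0;0 0 0.03 0 0 0 0;0 0 0.035 0 0 0 0;0 0 0.035 0 0 0 0;0 0 0.035 0 0 0 0;0 0 0.03 0 0 0 0;0 0 0.02 0 0 0 0;0 0 0.01 0 0 0 0;0 0 0 0 0 0 0"
}}

```text
t: 7.63
eef_pos: [482.2, 196.5, 266.2]
ee_rot: [0.242, 0.664, 0.243, -0.664]
wrist_force: [0.8, -0.2, -1.7]
width: 52.9
```

```bash
python3 st.py; python3 cap.py w6
```

```text
t 7.6333 [482.21 196.46 266.18] x [ 6.0e-04  1.6e-03 -1.0e+00] yaw 0.7015 y_z -0.0009 F [ 0.78 -0.24 -1.66] w 52.90944283339269 q [ 0.25  0.27 -0.13  1.17  0.    2.69]
tilt fix rotvec x,y: 0.0016 use wx= -0.0016 wy= 0.0006
[482.2 196.5 266.2] [ 0.2425  0.6644  0.2434 -0.6637] [ 0.25  0.27 -0.13  1.17  0.    2.69]
end_cap [(0.71, [318.1, 259.5]), (0.62, [124.6, 90.3])]
cap_underside [(0.86, [119.5, 96.9]), (0.71, [319.6, 268.2]), (0.57, [158.3, 207.7])]
cap_fitting [(0.95, [312.8, 189.4]), (0.75, [123.7, 226.1]), (0.66, [436.6, 18.8]), (0.57, [74.6, 74.6]), (0.25, [313.8, 267.5])]
```

View pics/w6.png

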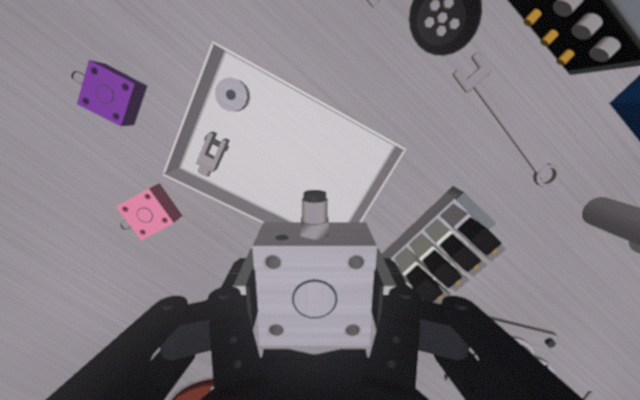

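```bash
python3 - <<'E'
from h import *
import pickle
b=pickle.load(open('w6.pkl','rb'))['color']
save(cv2.resize(b[180:360,235:395],(711,600*1+200),interpolation=cv2.INTER_CUBIC)[:600*1+200][:800],'x') if 0 else save(cv2.resize(b[215:355,235:395],None,fx=4,fy=4,interpolation=cv2.INTER_CUBIC),'w6z')
E
```

```text
(no output)
```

View pics/w6z.png

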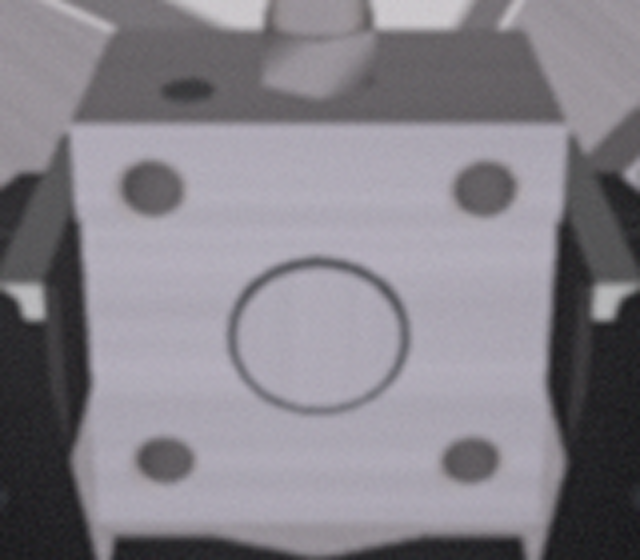

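```bash
cat > pnp.py <<'E'
from h import *
from scipy.spatial.transform import Rotation as Ro
from scipy.optimize import least_squares
def pose(s,st,px,pts):
    R=np.array(s['R']);t=np.array(s['t'])
    px=np.array(px,float);pts=np.array(pts,float)
    def f(v):
        X=Ro.from_rotvec(v[3:]).apply(pts)+v[:3]
        return np.concatenate([proj(s,x)-p for x,p in zip(X,px)])
    e=st['eef_pos']
    r=least_squares(f,[e[0],e[1],e[2]-22,0,0,.6],x_scale=[10,10,10,.1,.1,.1])
    return r.x,np.sqrt(np.mean(r.fun**2))
def yawonly(s,st,px,pts,z):
    px=np.array(px,float);pts=np.array(pts,float)
    def f(v):
        X=Ro.from_rotvec([0,0,v[2]]).apply(pts)+[v[0],v[1],z]
        return np.concatenate([proj(s,x)-p for x,p in zip(X,px)])
    e=st['eef_pos'];r=least_squares(f,[e[0],e[1],.6],x_scale=[10,10,.1]);return r.x,np.sqrt(np.mean(r.fun**2))
E
python3 - <<'E'
from pnp import *
import pickle
s=pickle.load(open('w6.pkl','rb'));st=ctrl.read_state()
z=[(153,187),(485,188),(471,460),(166,460),(72,122),(567,123)]
px=[(235+(a+.5)/4-.5,215+(b+.5)/4-.5) for a,b in z]
pts=[(18.5,18.5,33),(18.5,-18.5,33),(-18.5,-18.5,33),(-18.5,18.5,33),(27,27,33),(27,-27,33)]
v,r=pose(s,st,px,pts);print(v.round(4),r,'tilt',Ro.from_rotvec(v[3:]).apply([0,0,1]).round(4),'TCP',st['eef_pos'].round(1))
for zz in(-20,-22,-24):
    v,r=yawonly(s,st,px,pts,st['eef_pos'][2]+zz);print(zz,v.round(4),r)
E
```

```text
[ 4.805105e+02  1.946228e+02  2.437282e+02  2.900000e-03 -4.300000e-03
  6.995000e-01] 0.3062216583375719 tilt [-0.003  -0.0041  1.    ] TCP [480.6 196.  261.8]
-20 [479.5298 193.743    0.6999] 0.7294779042371983
-22 [478.613  192.9677   0.6999] 1.3963452585031633
-24 [477.6945 192.191    0.6999] 2.0643758802636656
```

{"name": "arm_command", "arguments": {
  "increments": "-0.002 -0.012 0.01 0 0 0 0;-0.003 -0.024 0.005 0 0 -0.02 0;-0.003 -0.034 0 0 0 -0.024 0;-0.003 -0.036 0 0 0 -0.024 0;-0.003 -0.036 0 0 0 -0.024 0;-0.003 -0.036 0 0 0 -0.024 0;-0.003 -0.036 0 0 0 -0.024 0;-0.003 -0.036 0 0 0 -0.024 0;-0.003 -0.036 0 0 0 -0.024 0;-0.003 -0.036 0 0 0 -0.024 0;-0.002 -0.034 0 0 0 -0.024 0;-0.002 -0.03 0 0 0 -0.02 0;-0.002 -0.02 0 0 0 -0.01 0;0 -0.01 0 0 0 0 0;0 0 0 0 0 0 0;0 0 0 0 0 0 0"
}}

```text
t: 9.17
eef_pos: [426.6, -242.7, 267.0]
ee_rot: [-0.143, -0.681, -0.155, 0.701]
wrist_force: [0.2, 0.0, -1.5]
width: 53.7
```

```bash
python3 st.py
```

```text
t 9.1667 [ 426.59 -242.71  266.95] x [-0.0319  0.0102 -0.9994] yaw 0.4235 y_z -0.0225 F [ 0.2   0.   -1.53] w 53.687222878158025 q [-0.66  0.24 -0.17  1.19 -0.01  2.06]
tilt fix rotvec x,y: 0.0102 use wx= -0.0102 wy= -0.0319
```

{"name": "arm_command", "arguments": {
  "increments": "0.009 -0.002 0 -0.005 -0.016 0.001 0;0.009 -0.002 0 -0.005 -0.016 0.001 0;0 0 0 0 0 0 0;0 0 0 0 0 0 0"
}}

```text
t: 9.5
eef_pos: [446.6, -243.4, 266.6]
ee_rot: [0.151, 0.692, 0.151, -0.69]
wrist_force: [0.9, 0.6, -1.5]
width: 52.8
```

```bash
python3 st.py;python3 - <<'E'
from h import *
import pickle
st=ctrl.read_state();s=ctrl.snapshot('wrist');s['st']=st;pickle.dump(s,open('w7.pkl','wb'));save(s['color'],'w7')
save(cv2.resize(s['color'][215:355,235:395],None,fx=4,fy=4,interpolation=cv2.INTER_CUBIC),'w7z')
s=ctrl.snapshot('side');s['st']=ctrl.read_state();pickle.dump(s,open('s7.pkl','wb'));save(s['color'],'s7')
save(cv2.resize(s['color'][60:210,320:470],None,fx=4,fy=4,interpolation=cv2.INTER_CUBIC),'s7z')
E
python3 st.py
```

```text
t 9.5 [ 446.61 -243.39  266.58] x [ 0.0025  0.0012 -1.    ] yaw 0.4305 y_z -0.0 F [ 0.95  0.6  -1.51] w 52.77475569793673 q [-0.64  0.25 -0.16  1.16  0.    2.07]
tilt fix rotvec x,y: 0.0012 use wx= -0.0012 wy= 0.0025
t 9.6 [ 446.39 -243.52  266.62] x [ 0.0022  0.0013 -1.    ] yaw 0.4301 y_z -0.0002 F [ 0.57  0.91 -1.3 ] w 52.90662653030908 q [-0.64  0.25 -0.16  1.16  0.    2.07]
tilt fix rotvec x,y: 0.0013 use wx= -0.0013 wy= 0.0022
```

View pics/w7.png

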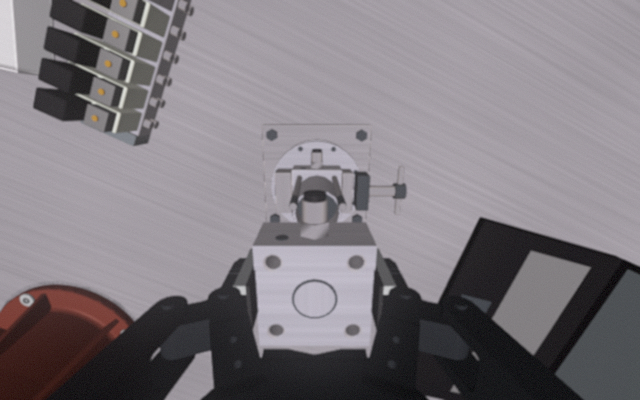

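View pics/w7z.png

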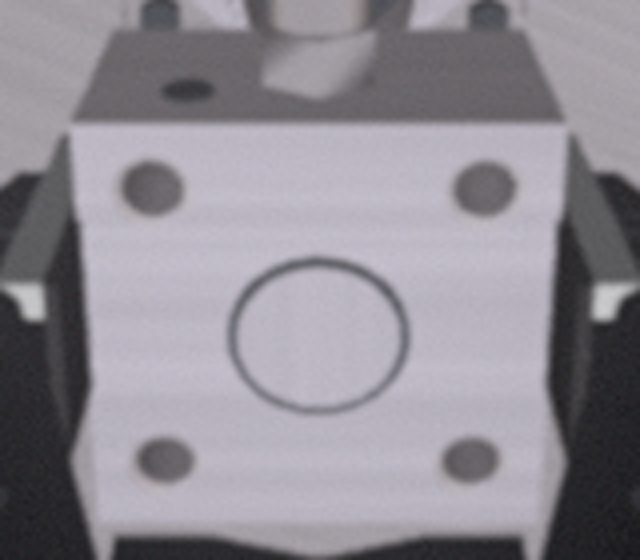

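View pics/s7z.png

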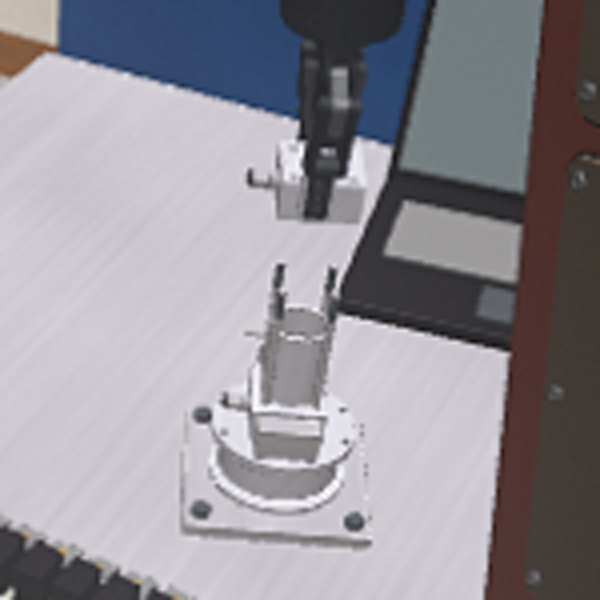

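```bash
python3 - <<'E'
from pnp import *
import pickle
s=pickle.load(open('w7.pkl','rb'));st=s['st']
c=cv2.cvtColor(s['color'],cv2.COLOR_RGB2GRAY)
b=[]
for p in [(271.5,135),(361.5,134.5),(357.5,219.5),(275,219)]:
    y0,x0=int(p[1])-8,int(p[0])-8;w=c[y0:y0+17,x0:x0+17].astype(float);m=np.clip(115-w,0,None);yy,xx=np.mgrid[:17,:17]
    b.append((x0+(m*xx).sum()/m.sum(),y0+(m*yy).sum()/m.sum()))
print(np.round(b,1))
Y=np.array([plane(s,p,15.5) for p in b]);print('4 bolts',Y.mean(0).round(1),[np.linalg.norm(Y[i]-Y[i-1]).round(1) for i in range(4)]);w=(Y[0]-Y[1]);print('yaw',np.arctan2(-w[0],w[1]),'2 bolts centre',((Y[0]+Y[1])/2-57*np.array([np.cos(.425),np.sin(.425),0])).round(1))
z=[(153,187),(485,188),(471,460),(166,460),(72,122),(567,123)]
px=[(235+(a+.5)/4-.5,215+(b+.5)/4-.5) for a,b in z]
pts=[(18.5,18.5,33),(18.5,-18.5,33),(-18.5,-18.5,33),(-18.5,18.5,33),(27,27,33),(27,-27,33)]
v,r=pose(s,st,px,pts);print('cap',v.round(4),r,'tilt',Ro.from_rotvec(v[3:]).apply([0,0,1]).round(4),'TCP',st['eef_pos'].round(2))
save(cv2.resize(s['color'][115:235,235:395],None,fx=5,fy=5,interpolation=cv2.INTER_CUBIC),'w7y')
s=pickle.load(open('s7.pkl','rb'));print(plane(s,(320,60),0))
E
```

```text
[[271.4 134.4]
 [361.  135. ]
 [356.6 220.6]
 [274.7 220.1]]
4 bolts [ 441.2 -248.2   15.5] [np.float64(116.2), np.float64(113.7), np.float64(116.3), np.float64(113.8)]
yaw 0.4246106169336515 2 bolts centre [ 442.1 -247.6   15.5]
cap [ 4.443159e+02 -2.442955e+02  2.441079e+02  2.100000e-03 -5.900000e-03
  4.284000e-01] 0.3062216583375545 tilt [-0.0053 -0.0033  1.    ] TCP [ 446.61 -243.39  266.58]
[1060.26429529 -885.50103446    0.        ]
```

View pics/w7y.png

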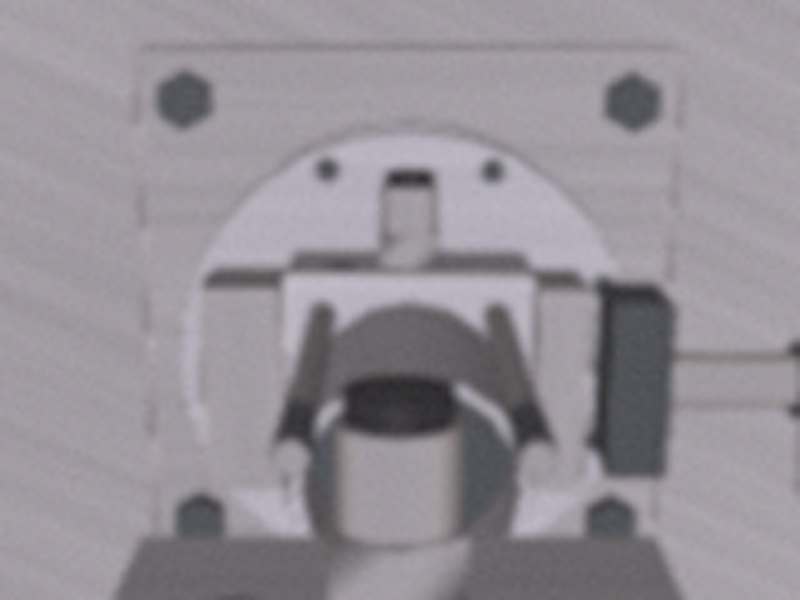

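```bash
python3 - <<'E'
from pnp import *
import pickle
s=pickle.load(open('w7.pkl','rb'))
c,sn=np.cos(.425),np.sin(.425)
for x,y,z in [(18.5,18.5,188),(18.5,-18.5,188),(47,0,76)]:
    p=proj(s,(442.2+c*x-sn*y,-247.5+sn*x+c*y,z));print(p.round(1),'zoom',((p-[235,115]+.5)*5-.5).round())
E
```

```text
[292.2 205.8] zoom [288. 456.]
[342.1 206.1] zoom [537. 457.]
[316.4 148.4] zoom [409. 169.]
```

{"name": "arm_command", "arguments": {
  "increments": "-0.002 -0.003 0 -0.001 0.002 -0.003 0;0 0 -0.01 0 0 0 0;0 0 -0.01 0 0 0 0;0 0 0 0 0 0 0;0 0 0 0 0 0 0"
}}

```text
t: 10.02
eef_pos: [443.9, -245.9, 244.4]
ee_rot: [-0.15, -0.691, -0.15, 0.691]
wrist_force: [0.2, -0.8, -1.5]
width: 52.9
```

```bash
python3 st.py
```

```text
t 10.0167 [ 443.88 -245.86  244.39] x [-6.e-04  3.e-04 -1.e+00] yaw 0.4282 y_z -0.0005 F [ 0.23 -0.83 -1.48] w 52.94936634034964 q [-0.65  0.26 -0.21  1.11 -0.    2.06]
tilt fix rotvec x,y: 0.0003 use wx= -0.0003 wy= -0.0006
```

{"name": "arm_command", "arguments": {
  "increments": "0.001 -0.001 -0.008 0 0 -0.001 0;0 0 -0.008 0 0 0 0;0 0 -0.004 0 0 0 0;0 0 0 0 0 0 0;0 0 0 0 0 0 0"
}}

```text
t: 10.43
eef_pos: [444.4, -246.8, 221.3]
ee_rot: [-0.149, -0.691, -0.15, 0.692]
wrist_force: [0.4, 0.6, -1.4]
width: 53.0
```

```bash
python3 st.py
```

```text
t 10.4333 [ 444.44 -246.79  221.33] x [-0.0019  0.0013 -1.    ] yaw 0.4267 y_z -0.002 F [ 0.4   0.64 -1.43] w 53.046621952313394 q [-0.65  0.28 -0.24  1.05 -0.    2.06]
tilt fix rotvec x,y: 0.0013 use wx= -0.0013 wy= -0.0019
```

{"name": "arm_command", "arguments": {
  "increments": "0 0 -0.004 -0.001 -0.002 0 0;0 0 0 0 0 0 0;0 0 0 0 0 0 0;0 0 0 0 0 0 0"
}}

```text
t: 10.77
eef_pos: [444.6, -246.9, 217.3]
ee_rot: [0.15, 0.691, 0.15, -0.691]
wrist_force: [-0.6, -0.0, -2.4]
width: 52.8
```

```bash
python3 st.py;python3 - <<'E'
from h import *
import pickle
st=ctrl.read_state();s=ctrl.snapshot('wrist');s['st']=st;pickle.dump(s,open('w8.pkl','wb'));save(s['color'],'w8')
save(cv2.resize(s['color'][115:355,235:395],None,fx=2.5,fy=2.5,interpolation=cv2.INTER_CUBIC),'w8z')
s=ctrl.snapshot('side');pickle.dump(s,open('s8.pkl','wb'))
save(cv2.resize(s['color'][85:185,350:450],None,fx=6,fy=6,interpolation=cv2.INTER_CUBIC),'s8z')
s=ctrl.snapshot('top');pickle.dump(s,open('t8.pkl','wb'))
save(s['color'],'t8')
E
python3 st.py
```

```text
t 10.7667 [ 444.64 -246.92  217.26] x [ 8.e-04 -1.e-04 -1.e+00] yaw 0.4267 y_z 0.0004 F [-0.57 -0.02 -2.42] w 52.8492888078608 q [-0.65  0.28 -0.25  1.04  0.    2.06]
tilt fix rotvec x,y: -0.0001 use wx= 0.0001 wy= 0.0008
t 10.9167 [ 444.67 -246.98  217.33] x [ 9.e-04 -2.e-04 -1.e+00] yaw 0.4267 y_z 0.0006 F [ 0.68  0.34 -2.78] w 52.896711912927785 q [-0.65  0.28 -0.25  1.04  0.    2.06]
tilt fix rotvec x,y: -0.0002 use wx= 0.0002 wy= 0.0009
```

View pics/w8z.png

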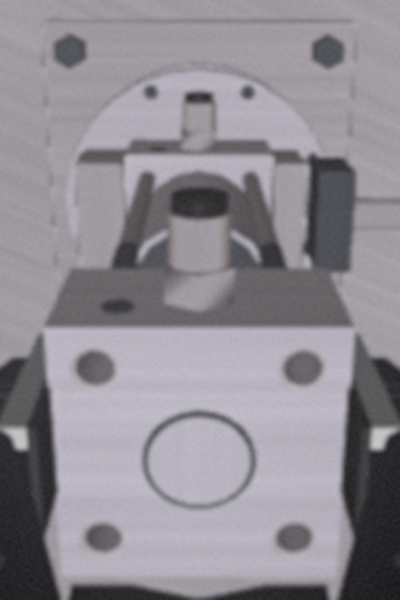

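View pics/s8z.png

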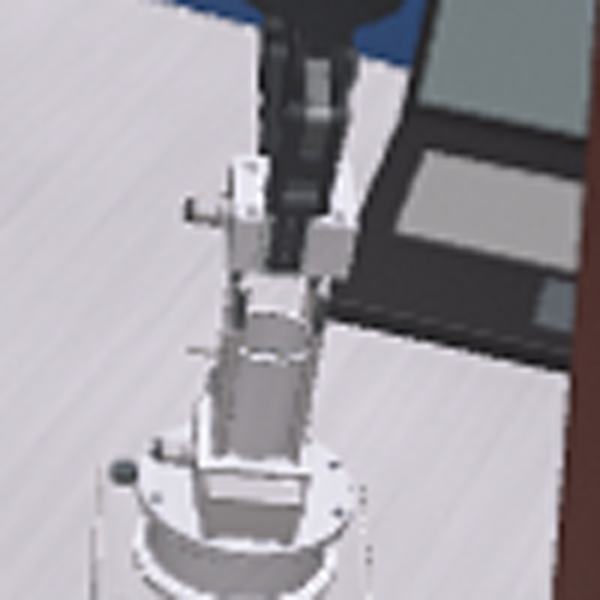

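View pics/t8.png

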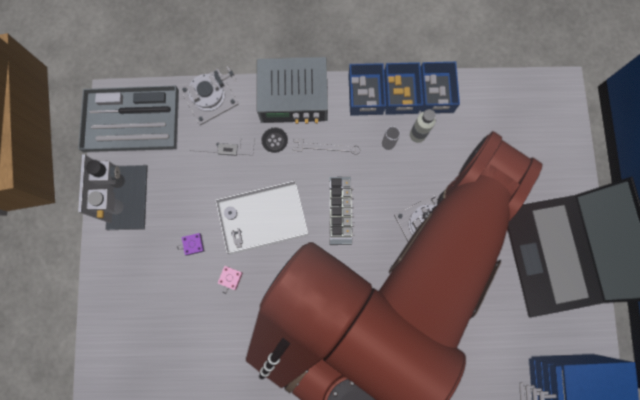

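```bash
python3 - <<'E'
from pnp import *
import pickle
s=pickle.load(open('w8.pkl','rb'));st=s['st']
f=2.5;U=lambda p:(235+(p[0]+.5)/f-.5,115+(p[1]+.5)/f-.5)
Y=[plane(s,U(p),15.5) for p in [(70,52),(328,51)]]
print('stand centre',((Y[0]+Y[1])/2-57*np.array([np.cos(.425),np.sin(.425),0])).round(1),np.linalg.norm(Y[0]-Y[1]))
px=[U(p) for p in [(95.5,368),(303,368),(294.5,537),(103.5,537),(45,327),(354,327)]]
pts=[(18.5,18.5,33),(18.5,-18.5,33),(-18.5,-18.5,33),(-18.5,18.5,33),(27,27,33),(27,-27,33)]
v,r=pose(s,st,px,pts);print('cap',v.round(4),r)
s=pickle.load(open('s8.pkl','rb'));im=cv2.resize(s['color'][85:185,350:450],None,fx=6,fy=6,interpolation=cv2.INTER_CUBIC)
def dot(x,y,z,c,yaw,X,Yy):
    p=proj(s,(X+np.cos(yaw)*x-np.sin(yaw)*y,Yy+np.sin(yaw)*x+np.cos(yaw)*y,z));p=(p-[350,85]+.5)*6-.5;cv2.circle(im,tuple(int(round(q)) for q in p),3,c,-1)
for x in(-1,1):
  for y in(-1,1):
    dot(18.5*x,18.5*y,188,(255,0,0),.425,442.2,-247.5);dot(18.5*x,18.5*y,150,(255,160,0),.425,442.2,-247.5)
    dot(27*x,27*y,v[2]+33,(0,255,0),.425,v[0],v[1]);dot(27*x,27*y,v[2]+5,(0,0,255),.425,v[0],v[1])
dot(47,0,76,(255,0,255),.425,442.2,-247.5);dot(47,0,v[2]+19,(255,0,255),.425,v[0],v[1])
save(im,'s8o')
E
```

```text
stand centre [ 441.7 -248.1   15.5] 113.84120633690216
cap [ 4.423178e+02 -2.478067e+02  1.946830e+02  4.200000e-03 -9.000000e-03
  4.253000e-01] 0.25518188126910407
```

View pics/s8o.png

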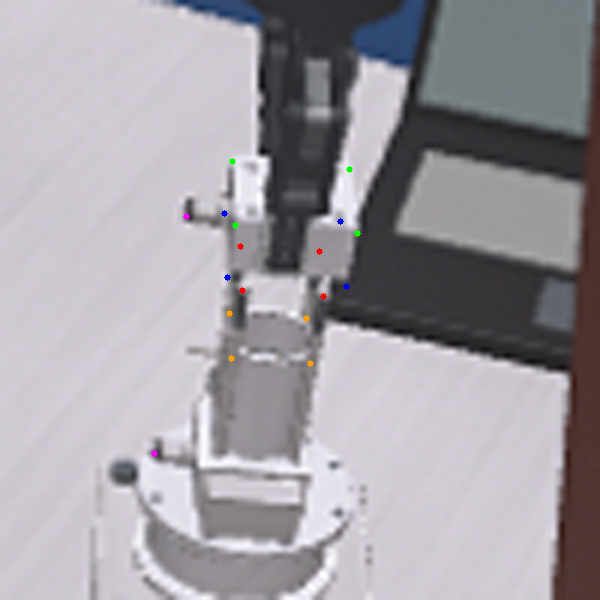

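```bash
python3 - <<'E'
from cell import ctrl
print(ctrl.hand_in())
E
python3 st.py
```

```text
the job is handed in; nothing more can be done
None
the job is handed in; nothing more can be done
```

The bare aluminium cap from the tub is now held above the cylinder in the assembly stand, and the job is handed in at about 11 s. I took the bare cap rather than the pink or purple ones on the bench. It was gripped on its two y sides, lifted clear and carried high over the valve terminal.

Last checks before hand-in:
- **Position:** by the wrist camera, the cap's centre is at (442.3, −247.8). The cylinder's axis measures (441.7 to 442.3, −247.5 to −248.1), so the two agree to within about 1 mm.
- **Rotation and tilt:** the cap and the stand are both turned 0.425 rad. The tilt is about 0.01 rad or less.
- **Height:** the underside is about 11.5 mm above the rod ends.
- **Fitting:** the cap's air fitting is on the same side as the one at the foot of the cylinder.
- **Grip:** the fingers are steady at 52.9 mm. The wrist force showed no sign of contact with the cylinder or stand.
- **Other things:** in the last top view, the tub and the valve terminal looked unmoved.

Two readings disagreed slightly. The side camera's overlay was about 1 pixel off, which is within its calibration error. While I was carrying the cap the finger width briefly read 53.7 mm, but the cap looked unchanged in the gripper afterwards.

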